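# Close the detector dewar with its tapered stopper

### The job

Lift the white stopper out of its storage cradle, lay it in the slanted rest with its handle end up and let go of it there. Then take it afresh, set its tapered end into the dewar's neck and press it gently but fully home past the stiff seal, so that its collar sits flat on the rim, and let go. Leave everything else on the bench where it is.

Things in the scene. Friction and masses are not known exactly. Their poses are not given: they have to be found in the camera images.
- stopper: white plastic stopper 130 mm long, 0.2 kg. Origin: centre of its narrow end face; z runs along it to the handle. Along z: tapered plug 0-60 mm (42 mm across at the end, 50 at the collar), collar 60-68 mm (62 across), plain round handle 68-130 mm (28 across). Starts lying level in the cradle. Centre of mass 55 mm from the narrow end
- stopper_tip (a point): centre of the stopper's narrow end face (same as its origin). While it lies in the cradle or the rest, the plug's sides are free for the fingers from 17 to 46 mm from this end
- stopper_collar (a point): point on the stopper's axis in the underside of its collar, 60 mm from the narrow end
- stopper_handle (a point): point on the stopper's axis inside the handle, 100 mm from the narrow end
- cradle: storage cradle fixed to the bench: base 80 (x) x 150 (y) mm, two V supports 10 mm wide under the plug (9 and 54 mm from its narrow end), and two cheeks 66 mm tall, 40 mm apart, that box in the handle. Origin: centre of the underside. The stopper lies along its y axis, handle to +y, axis 45 mm above the bench
- rest: slanted rest fixed to the bench: base 90 (x) x 125 (y) mm, two V supports 10 mm wide (9 and 54 mm along the stopper from its narrow end) and a foot stop plate, all at 45 degrees. A stopper laid in it leans with its handle up towards the rest's +y, narrow end against the stop, the handle free all round. Origin: centre of the underside
- rest_tip (a point): where the centre of the stopper's narrow end comes to lie in the rest, 48 mm above the bench
- rest_collar (a point): where point stopper_collar comes to lie in the rest
- rest_handle (a point): where point stopper_handle comes to lie in the rest; the line from rest_tip to rest_handle is the stopper's axis there, 45 degrees up
- dewar: small steel dewar on four sprung vibration feet on a 100 mm square plate fixed to the bench: body 92 mm across up to 86 mm, above it an open upright neck 67 mm across, rim 165 mm above the bench. Pressed from above the flask gives way downwards (up to 28 mm) and springs back. Origin: centre of the underside of the fixed plate
- dewar_rim (a point): centre of the mouth, at rim height; sinks with the flask. Tapered bore 54 mm across here, 46 mm at 60 mm depth (2 mm clearance round the stopper). A sliding rubber seal ring inside meets the stopper's end with the collar still 8 to 12 mm above the rim, yields to about 14 N and stays where pushed; the collar on the rim is the end stop
- screwdriver: red-handled screwdriver lying on the bench, bystander; origin at its underside
- bottle: closed bottle, 56 mm wide, 130 mm tall, standing, bystander; origin at its underside
- tape: roll of tape lying flat, 90 mm across, 20 mm tall, bystander; origin at its underside
- lens_mount: black round lens holder on a post and foot, 124 mm tall, standing, bystander; origin at its underside
- filter_case: grey flat case 70 x 100 x 25 mm, bystander; origin at its underside

How it is judged:
On the way:
1. the stopper lies in the slanted rest, handle end up (narrow end within 12 mm, handle within 15 mm of their places there), at rest and let go (distance between stopper_tip and rest_tip below 0.012 m and distance between stopper_handle and rest_handle below 0.015 m and linear speed of stopper below 0.02 m/s and contact force between the fingers and stopper below 0.1 N and contact force between stopper and rest above 0.5 N), for 0.2 s.
At the end, for the whole second after the job is handed in: the stopper stands upright (within 4 degrees) in the dewar's neck, centred within 5 mm, its collar on the rim (gap under 2 mm), at rest (z of stopper_collar in the frame of dewar_rim between -0.004 and 0.002 m and horizontal distance between stopper_collar and dewar_rim below 0.005 m and angle between stopper's own z axis and vertical below 0.07 rad and linear speed of stopper below 0.01 m/s); the robot touches nothing.
It fails at once if the stopper is forced against the dewar with more than 40 N (contact force between stopper and dewar above 40 N).
It fails at once if another thing on the bench is pushed more than 30 mm from its place (distance of any of screwdriver, bottle, tape, lens_mount, filter_case from where it was at the start of the episode above 0.03 m).
It also fails if it takes over 64 s, if anything falls off the work surface, if the arm or the gripper's body presses on something with over 40 N, if the wrist force passes 120 N, or if a joint passes its speed limit or range.

### The arm

A 6-joint arm with a two-finger parallel gripper is mounted at the origin on the work surface. World frame = base frame: x ahead of the robot, y to its left, z up, the work surface at z = 0. Lengths are in m, angles in rad, forces in N, time in s.
With the tool pointing down it reaches from about 0.3 to 0.775 m from the base axis. Payload 14.6 kg.
Tool frame: the origin (TCP) lies midway between the tips of the shut fingers; the grasp point (between the pads) lies 19 mm behind it; z points along the fingers, y is the line along which they close (so a half turn about z gives the same grasp; the last joint's range is limited). The gripper opens to 85 mm and grips with 20 to 120 N. Pads are 22 mm wide; open, the fingers measure 114 mm over their backs; the gripper's body (76 mm by 85 mm) begins 54 mm behind the grasp point. The pads swing forward as they close: fully open they stand 13 mm farther back than shut.
Start: joints at [1.266, 0.3, 1.521, -0, 1.321, -0.067], TCP at [0.13, 0.535, 0.231] pointing down, gripper open.
Joint ranges: [-3.03, 3.03], [-0.79, 2.21], [0.23, 2.52], [-1.04, 4.18], [0, 3.07], [-2.55, 2.55]. Speed limits (rad/s): [2.22, 2.22, 2.57, 3.14, 3.14, 3.14].

### API

Orientations are given as [roll, pitch, yaw] about the fixed x, y, z axes, in that order (R = Rz(yaw) Ry(pitch) Rx(roll)).
In Python, from station import get_obs, optics, ctrl gives the robot as it stands.
- The arm moves only by the tool move_arm, never from a script. Its argument "increments" is a list of rows, each a list of 2 entries, a list of its own where there are three numbers: the shift along the tool's x, y, z in mm, then the turn about the tool's z in degrees. In form: [[[dx, dy, dz], twist], ...]. A call has 1 to 12 rows; each row shifts and turns the commanded pose from where the row before left it, along the tool's axes as they then stand; what a row does not reach is not made up. A row lasts 1/10 s, in which the tool goes at most 50 mm and 8.59 degrees, less where a joint would pass 70% of its speed; a pose out of reach is approached as far as the arm can. A call is refused whole if a number of a shift passes 50 or a number of a turn 8.59, either way. A call with a gripper value outside its range is refused whole. "gripper" is the opening, from -1 (shut) to 1 (fully open), set as the call begins (left out, the last holds). The fingers move at their own pace and stop on an object; "force" is the grip in N (left out, the last holds). Time passes only in rows, so rows that do not move let the fingers close. It gives the time, the measured TCP pose, the force, the opening and the grip force at its end, in the units of the state.
- get_obs(): the state, without advancing time (a new reading comes with each control period).
- optics.get_image(name): name is "side" or "top"; returns a dict with "img" (384x512x3 uint8, red, green, blue), "range_z" (384x512 float32, m along the optical axis (not along the pixel's ray), 0 where there is no reading), "vfov" (degrees; the focal length in pixels is half the picture's height over the tangent of half this angle, whatever the lens; pixels are square), "cx", "cy" (the principal point, pixels), "T" (4x4, takes a point from camera to world coordinates). Camera axes: x right, y down, z forward; pixel columns grow to the right and rows downward; lengths in m; the calibration is good to about 2 mm. A picture is of the moment at which its call begins.
- ctrl.close_job(): hands the job in; it is judged then, once.
The state is a dict: "time_s": time; "joint_positions": joint angles; "dq": joint speeds; "joint_torque": joint torques, N m; "eef_pos": TCP position; "tcp_rot": TCP orientation; "contact_force": force on the tool from outside, world axes, zero at the start; "ft_torque": the same for the moment, N m; "finger_gap": opening from 0.0 (shut) to 1.0 (fully open); "gripper_force": force on a finger pad.
Only numpy, scipy, OpenCV 4.12 (cv2) and the standard library are available. Lean on these libraries where they do the work, as an engineer would, in place of code of your own. Each camera call takes 0.05 s, during which the arm holds its last target. There are 200 camera calls.

## Working session

There is one attempt and no reset: what is moved stays moved. The work goes in short steps, Python scripts to look and compute and a tool call to move; the robot and the scene stay as the last step left them, time stands still between calls to the robot, and variables do not carry over. Pictures are saved under pics/ and viewed, at most 10 in all, crops included, and the job is handed in when it is done.

Besides the shell and the picture viewer there is one more tool, called after ">>>" in YAML: its name, and indented under it one key for each argument. move_arm: Moves the arm, as the interface text tells. Its arguments: {"type":"object","properties":{"increments":{"type":"array","items":{"type":"array"}},"gripper":{"type":"number"},"force":{"type":"number"}},"required":["increments"]}

```bash
mkdir -p pics; ls
python3 - <<'E'
from station import get_obs, optics
import cv2, numpy as np
print(get_obs())
for n in("top","side"):
    d=optics.get_image(n); np.savez(f"{n}0.npz",**d)
    cv2.imwrite(f"pics/{n}0.png",cv2.resize(d["img"][:,:,::-1],(768,576)))
    print(n,d["vfov"],d["cx"],d["cy"],d["T"].round(3).tolist(),(d["range_z"]>0).mean())
E
```

```text
pics
{'time_s': 0.0, 'joint_positions': array([ 1.26642159e+00,  3.00483908e-01,  1.52162663e+00, -1.02877869e-05,
        1.32067250e+00, -6.66095115e-02]), 'dq': array([ 1.79177924e-04, -9.02600041e-04, -1.08472928e-03,  1.65705011e-04,
        1.45232460e-03,  1.82069821e-05]), 'joint_torque': array([ 2.62612753e-03, -5.43500590e+01, -3.61798382e+01,  1.86422176e-05,
        4.03642771e-03, -5.49598963e-05]), 'eef_pos': array([0.12947907, 0.53429036, 0.23069502]), 'tcp_rot': array([-3.14040425e+00, -6.92893384e-05,  2.90382994e+00]), 'contact_force': array([-0.74521138, -0.82029982, -0.24270029]), 'ft_torque': array([0.02182033, 0.01818596, 0.0288119 ]), 'gripper_force': 0.0, 'finger_gap': 0.997206133134954}
top 50.49875570033166 262.1585712169491 192.98038741112828 [[-0.009, -0.974, 0.224, 0.299], [-1.0, 0.009, 0.002, -0.027], [-0.004, -0.224, -0.975, 1.105], [0.0, 0.0, 0.0, 1.0]] 0.9963277180989584
side 49.09514725754987 250.43369084321145 191.45068307137686 [[-0.988, -0.099, 0.118, 0.407], [-0.153, 0.702, -0.695, 0.749], [-0.015, -0.705, -0.709, 0.883], [0.0, 0.0, 0.0, 1.0]] 0.9960174560546875
```

View pics/top0.png

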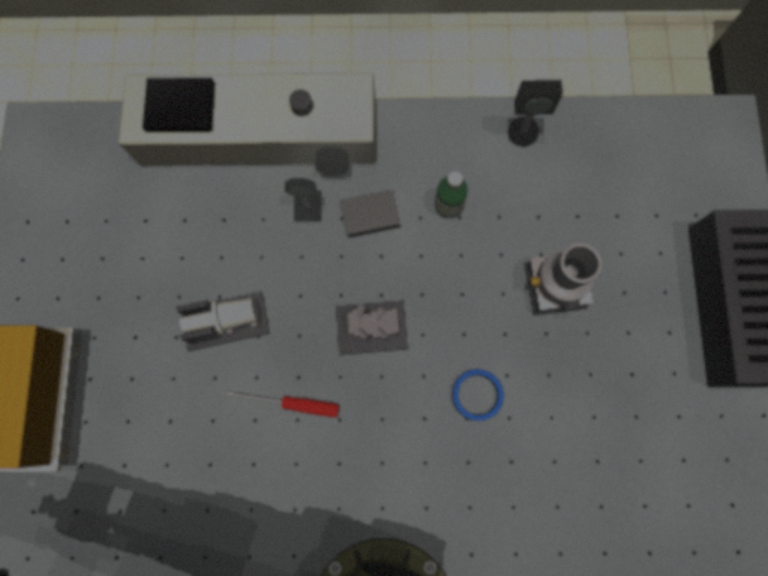

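View pics/side0.png

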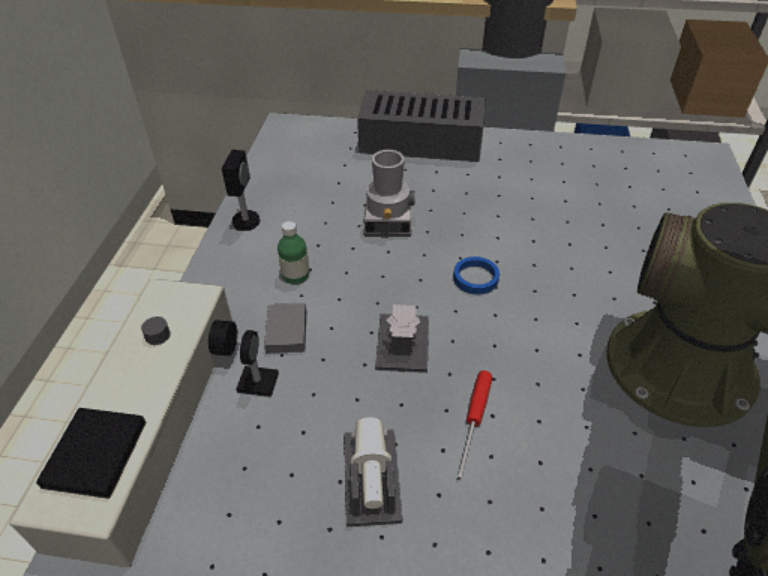

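The top view shows the stopper at about (218,317) in the enlarged picture, handle to the left (+y). The rest is at (372,325) and the dewar neck at (578,262). The side view agrees: stopper (370,460), rest (403,330), dewar (388,175). Next I'll measure from the range images.

```bash
cat > h.py <<'E'
import numpy as np, cv2
from station import optics
def load(n): return dict(np.load(n))
def cloud(d):
    h,w=d["range_z"].shape; f=h/2/np.tan(np.radians(float(d["vfov"]))/2)
    v,u=np.mgrid[:h,:w]; z=d["range_z"]
    p=np.stack([(u-d["cx"])/f*z,(v-d["cy"])/f*z,z],-1)
    return p@d["T"][:3,:3].T+d["T"][:3,3]
def box(P,x0,x1,y0,y1,z0,z1):
    return (P[...,0]>x0)&(P[...,0]<x1)&(P[...,1]>y0)&(P[...,1]<y1)&(P[...,2]>z0)&(P[...,2]<z1)
E
python3 - <<'E'
from h import *
for n in("top","side"):
    d=load(n+"0.npz");P=cloud(d)
    print(n)
    # approx centres by pixel (enlarged/1.5)
    pts={"top":{"stop":(218,317),"rest":(372,325),"dew":(578,262)},"side":{"stop":(370,460),"rest":(403,330),"dew":(388,160)}}[n]
    for k,(u,v) in pts.items():
        c=P[int(v/1.5),int(u/1.5)]; print(k,c.round(3))
        m=box(P,c[0]-.12,c[0]+.12,c[1]-.12,c[1]+.12,-.03,.3)
        Q=P[m]; print(" bench z",np.median(Q[Q[:,2]<.006][:,2]).round(4),Q[Q[:,2]<.006][:,2].std().round(4))
        for a,b in((.006,.02),(.02,.04),(.04,.06),(.06,.08),(.08,.1),(.1,.155),(.155,.18)):
            q=Q[(Q[:,2]>a)&(Q[:,2]<b)]
            if len(q)>5:
                r=cv2.minAreaRect(q[:,:2].astype(np.float32)*1000)
                print("  ",a,b,len(q),q.mean(0).round(4),"rect",np.round(r[0],1),np.round(r[1],1),round(r[2],1))
E
```

```text
top
stop [0.492 0.278 0.072]
 bench z 0.0006 0.002
   0.006 0.02 575 [0.4889 0.2575 0.0105] rect [493.  277.7] [231.2 224.2] 0.6
   0.02 0.04 113 [0.4859 0.2916 0.0321] rect [498.2 283.4] [ 59.  131.2] 15.0
   0.04 0.06 416 [0.4909 0.2937 0.0537] rect [498.3 283.2] [ 61.4 130.4] 13.9
   0.06 0.08 605 [0.4979 0.2784 0.0666] rect [497.9 282.9] [ 60.4 129.1] 12.3
rest [0.483 0.013 0.038]
 bench z 0.0008 0.002
   0.006 0.02 950 [0.48   0.0168 0.0106] rect [487.7  10. ] [226.1 211.2] 9.4
   0.02 0.04 125 [0.4846 0.0024 0.0361] rect [485.9   2.5] [46.6 35. ] 10.1
   0.04 0.06 273 [ 0.4855 -0.0037  0.0477] rect [486.1  -0.7] [63.1 53.2] 89.5
   0.06 0.08 170 [0.4825 0.0382 0.0707] rect [482.2  13.1] [85.4 55.8] 82.3
   0.08 0.1 8 [0.4764 0.0285 0.0816] rect [481.8  29.1] [55.   5.1] 0.3
dew [ 0.573 -0.334  0.118]
 bench z 0.001 0.002
   0.006 0.02 233 [ 0.5453 -0.303   0.0105] rect [ 570.5 -334.5] [235.5 227.7] 87.9
   0.02 0.04 14 [ 0.5515 -0.2882  0.027 ] rect [ 535.1 -301.4] [116.5  55.6] 48.8
   0.04 0.06 271 [ 0.5428 -0.3053  0.0479] rect [ 554.8 -325.8] [105.1  97.5] 7.4
   0.06 0.08 
[... 1034 characters left out ...]
.2] 7.4
   0.08 0.1 7 [0.4796 0.0326 0.0813] rect [483.1  33.4] [53.9  5.6] 4.0
dew [ 0.564 -0.345  0.147]
 bench z 0.0003 0.0019
   0.006 0.02 220 [ 0.5561 -0.2874  0.0107] rect [ 555.3 -288.3] [ 52.7 104.9] 87.8
   0.02 0.04 44 [ 0.5534 -0.2798  0.0288] rect [ 556.2 -280.2] [92.3 11.5] 9.2
   0.04 0.06 213 [ 0.5544 -0.2858  0.0483] rect [ 558.1 -296.6] [ 65.  103.7] 87.0
   0.06 0.08 186 [ 0.5478 -0.2886  0.0703] rect [ 551.7 -290.7] [102.6  58.1] 4.4
   0.08 0.1 292 [ 0.5551 -0.3013  0.089 ] rect [ 553.1 -311.7] [101.2  75.9] 6.8
   0.1 0.155 367 [ 0.5581 -0.3103  0.1326] rect [ 559.8 -318.5] [62.  63.3] 45.6
   0.155 0.18 172 [ 0.559  -0.3191  0.1621] rect [ 558.9 -321.1] [63.6 66.3] 8.6
```

Run:
```python
from h import *
from scipy.optimize import least_squares
for n in("top","side"):
    d=load(n+"0.npz");P=cloud(d); hsv=cv2.cvtColor(d["img"],cv2.COLOR_RGB2HSV)
    print(n)
    # bases: connected component of z>5mm
    m=((P[...,2]>.006)).astype(np.uint8); m=cv2.morphologyEx(m,cv2.MORPH_OPEN,np.ones((3,3),np.uint8))
    _,L=cv2.connectedComponents(m)
    for k,(x,y) in {"cradle":(.495,.285),"rest":(.483,.018),"dewar":(.555,-.31)}.items():
        s=(np.abs(P[...,0]-x)<.02)&(np.abs(P[...,1]-y)<.02)
        l=np.bincount(L[s&(L>0)]).argmax(); c=(L==l)
        q=P[c&(P[...,2]<.016)]; r=cv2.minAreaRect((q[:,:2]*1000).astype(np.float32)); print(k,"base",len(q),np.round(r[0],1),np.round(r[1],1),round(r[2],1),"z",np.median(q[:,2]).round(4))
        if k=="rest":
            q=P[c&(P[...,2]>.03)]*1000
            a=np.radians(6); R=np.array([[np.cos(a),np.sin(a)],[-np.sin(a),np.cos(a)]])
            w=(q[:,:2]-[484,18])@R.T
            for y0 in range(-60,70,6):
                s=(w[:,1]>=y0)&(w[:,1]<y0+6)
                if s.sum()>3: print("   y",y0,s.sum(),"x",w[s,0].min().round(),w[s,0].max().round(),"z med/max",np.median(q[s,2]).round(),q[s,2].max().round())
        if k=="cradle":
            V=hsv[...,2];S=hsv[...,1]
            wm=c&(V>150)&(P[...,2]>.04); q=P[wm]*1000
            # collinear model fit: radius profile, axis level at 45
            def res(p):
                x,y,a=p; u=np.array([-np.sin(a),np.cos(a)]); w=q[:,:2]-[x,y]; s=w@u; t=w@[u[1],-u[0]]
                r=np.where(s<60,21+4*s/60,np.where(s<68,31,14))
                return np.clip(np.hypot(t,q[:,2]-45)-r,-8,8)
            f=least_squares(res,[513,221,np.radians(12.5)],loss="soft_l1",x_scale=[1,1,.01],diff_step=1e-3)
            s=((q[:,:2]-f.x[:2])@[-np.sin(f.x[2]),np.cos(f.x[2])])
            print("  stopper tip",f.x[:2].round(1),np.degrees(f.x[2]).round(2),"rms",np.sqrt((f.fun**2).mean()).round(2),len(q),"s",np.percentile(s,[0.5,99.5]).round(1))
        if k=="dewar":
            q=P[c&(P[...,2]>.158)&(P[...,2]<.172)]*1000
            f=least_squares(lambda p:np.hypot(q[:,0]-p[0],q[:,1]-p[1])-30.5,[558,-322],loss="soft_l1"); print("  rim ring",f.x.round(1),np.median(q[:,2]).round(1))
```

```text
top
cradle base 533 [498.6 283. ] [ 80.9 150.7] 12.4 z 0.0106<stdin>:30: RuntimeWarning: Mean of empty slice.
  ret = ret.dtype.type(ret / rcount)
Traceback (most recent call last):
IndexError: index -1 is out of bounds for axis 0 with size 0
```

Dim picture; use a threshold by Otsu within the cradle.

Run:
```python
from h import *
from scipy.optimize import least_squares
for n in("top","side"):
    d=load(n+"0.npz");P=cloud(d); hsv=cv2.cvtColor(d["img"],cv2.COLOR_RGB2HSV)
    print(n)
    m=((P[...,2]>.006)).astype(np.uint8); m=cv2.morphologyEx(m,cv2.MORPH_OPEN,np.ones((3,3),np.uint8))
    _,L=cv2.connectedComponents(m)
    for k,(x,y) in {"cradle":(.495,.285),"rest":(.483,.018),"dewar":(.555,-.31)}.items():
        s=(np.abs(P[...,0]-x)<.02)&(np.abs(P[...,1]-y)<.02)
        l=np.bincount(L[s&(L>0)]).argmax(); c=(L==l)
        q=P[c&(P[...,2]<.016)]; r=cv2.minAreaRect((q[:,:2]*1000).astype(np.float32)); print(k,"base",len(q),np.round(r[0],1),np.round(r[1],1),round(r[2],1),"z",np.median(q[:,2]).round(4))
        if k=="rest":
            q=P[c&(P[...,2]>.03)]*1000
            a=np.radians(6); R=np.array([[np.cos(a),np.sin(a)],[-np.sin(a),np.cos(a)]])
            w=(q[:,:2]-[484,18])@R.T
            for y0 in range(-60,70,6):
                s=(w[:,1]>=y0)&(w[:,1]<y0+6)
                if s.sum()>3: print("   y",y0,s.sum(),"x",w[s,0].min().round(),w[s,0].max().round(),"z med/max",np.median(q[s,2]).round(),q[s,2].max().round())
        if k=="cradle":
            V=hsv[...,2]
            t,_=cv2.threshold(V[c],0,255,cv2.THRESH_OTSU)
            wm=c&(V>t)&(P[...,2]>.04); q=P[wm]*1000
            def res(p):
                x,y,a=p; u=np.array([-np.sin(a),np.cos(a)]); w=q[:,:2]-[x,y]; s=w@u; t=w@[u[1],-u[0]]
                r=np.where(s<60,21+4*s/60,np.where(s<68,31,14))
                return np.clip(np.hypot(t,q[:,2]-45)-r,-8,8)
            f=least_squares(res,[513,221,np.radians(12.5)],loss="soft_l1",x_scale=[1,1,.01],diff_step=1e-3)
            s=((q[:,:2]-f.x[:2])@[-np.sin(f.x[2]),np.cos(f.x[2])])
            print("  stopper tip",f.x[:2].round(1),np.degrees(f.x[2]).round(2),"rms",np.sqrt((f.fun**2).mean()).round(2),len(q),"s",np.percentile(s,[0.5,99.5]).round(1))
        if k=="dewar":
            q=P[c&(P[...,2]>.158)&(P[...,2]<.172)]*1000
            f=least_squares(lambda p:np.hypot(q[:,0]-p[0],q[:,1]-p[1])-30.5,[558,-322],loss="soft_l1"); print("  rim ring",f.x.round(1),np.median(q[:,2]).round(1))
```

```text
top
cradle base 533 [498.6 283. ] [ 80.9 150.7] 12.4 z 0.0106
  stopper tip [512.2 220.2] 12.21 rms 1.9 674 s [  1.3 128.5]
rest base 903 [484.2  14.8] [ 90.7 124.6] 4.5 z 0.0107
   y -54 16 x -21.0 17.0 z med/max 53.0 59.0
   y -48 38 x -22.0 20.0 z med/max 54.0 62.0
   y -42 37 x -22.0 20.0 z med/max 49.0 55.0
   y -36 38 x -22.0 19.0 z med/max 43.0 48.0
   y -30 47 x -188.0 23.0 z med/max 39.0 1105.0
   y -24 40 x -27.0 27.0 z med/max 47.0 56.0
   y -18 38 x -22.0 22.0 z med/max 41.0 48.0
   y -12 41 x -24.0 23.0 z med/max 39.0 42.0
   y -6 34 x -23.0 18.0 z med/max 38.0 44.0
   y 0 34 x -26.0 27.0 z med/max 45.0 77.0
   y 6 56 x -29.0 30.0 z med/max 54.0 84.0
   y 12 48 x -28.0 25.0 z med/max 71.0 80.0
   y 18 40 x -22.0 23.0 z med/max 71.0 77.0
   y 24 38 x -22.0 23.0 z med/max 68.0 74.0
   y 30 27 x -16.0 20.0 z med/max 68.0 72.0
dewar base 156 [ 558.6 -323.6] [100.1  98.1] 6.6 z 0.0111
  rim ring [ 558.1 -324.1] 165.3
side
cradle base 910 [498.2 286.3] [ 80.1 151.2] 11.9 z 0.0102
  stopper tip [512.1 223.8] 12.32 rms 1.46 801 s [ -0.2 130.1]
rest base 813 [484.2  18.3] [ 90.1 130. ] 4.8 z 0.0104
   y -48 17 x -22.0 19.0 z med/max 54.0 58.0
   y -42 49 x -22.0 19.0 z med/max 51.0 60.0
   y -36 44 x -19.0 19.0 z med/max 45.0 53.0
   y -30 44 x -19.0 18.0 z med/max 40.0 48.0
   y -24 24 x -27.0 26.0 z med/max 36.0 52.0
   y -18 23 x -25.0 21.0 z med/max 47.0 54.0
   y -12 17 x -17.0 23.0 z med/max 42.0 50.0
   y 12 19 x -26.0 27.0 z med/max 78.0 84.0
   y 18 29 x -22.0 25.0 z med/max 73.0 79.0
   y 24 54 x -22.0 22.0 z med/max 69.0 74.0
   y 30 100 x -17.0 19.0 z med/max 51.0 74.0
   y 36 16 x -14.0 9.0 z med/max 65.0 69.0
dewar base 340 [ 508.7 -434.7] [296.7 324.4] 4.8 z 0.0107
  rim ring [ 560. -320.] 163.8
```

Averaging both views:

| Item | Position (mm) | Yaw |
|---|---|---|
| Stopper tip | (512, 222) | 12.2° |
| Rest base | (484, 16.5), handle up toward +y | 4.6° |
| Dewar rim | (559, -322) | – |

The tool always points down, so I plan to grip the plug and let the rest's upper V tilt the stopper. Moving above the plug first.

>>> move_arm:
  increments:
    - [[0, 0, 0], 8.02]
    - [[0, 0, 0], 8.02]
    - [[0, 0, 0], 8.02]
    - [[0, 0, 0], 8.02]
    - [[0, 0, 0], 8.02]
    - [[0, 0, 0], 8.02]
    - [[0, 0, 0], 8.02]
    - [[0, 0, 0], 8.06]
  gripper: 1
  force: 40

```text
time_s: 0.9
eef_pos: [0.1295, 0.5344, 0.2309]
tcp_rot: [-3.141, 0.001, 1.777]
contact_force: [0.3, 0.6, 0.2]
finger_gap: 0.994
gripper_force: 0.0
```

>>> move_arm:
  increments:
    - [[-30, 25.7, 0], 0]
    - [[-30, 25.7, 0], 0]
    - [[-30, 25.7, 0], 0]
    - [[-30, 25.7, 0], 0]
    - [[-30, 25.7, 0], 0]
    - [[-30, 25.7, 0], 0]
    - [[-30, 25.7, 0], 0]
    - [[-30, 25.7, 0], 0]
    - [[-30, 25.7, 0], 0]
    - [[-30, 25.7, 0], 0]
    - [[-29, 25.7, 0], 0]
    - [[-29, 25.3, 0], 0]

```text
time_s: 2.1
eef_pos: [0.5072, 0.2483, 0.231]
tcp_rot: [-3.141, 0.0, 1.783]
contact_force: [-0.1, 0.3, -0.4]
finger_gap: 1.0
gripper_force: 0.0
```

>>> move_arm:
  increments:
    - [[0, 0, 30], 0]
    - [[0, 0, 30], 0]
    - [[0, 0, 20], 0]
    - [[0, 0, 0], 0]

```text
time_s: 2.5
eef_pos: [0.5049, 0.2489, 0.1483]
tcp_rot: [-3.136, 0.001, 1.783]
contact_force: [-0.4, 0.1, 1.1]
finger_gap: 0.999
gripper_force: 0.0
```

Run:
```python
from h import *
from station import get_obs
print(get_obs()["time_s"])
for n in("top","side"):
    d=optics.get_image(n); np.savez(f"{n}1.npz",**d)
t,s=[load(n+"1.npz")["img"][:,:,::-1] for n in("top","side")]
cv2.imwrite("pics/c1.png",np.hstack([cv2.resize(t[140:290,60:260],(400,300)),cv2.resize(s[190:380,160:330],(400,447))[:300]]) if 0 else np.hstack([cv2.resize(t[140:260,80:240],(400,300)),cv2.resize(s[200:350,160:360],(400,300))]))
```

```text
2.5
```

View pics/c1.png

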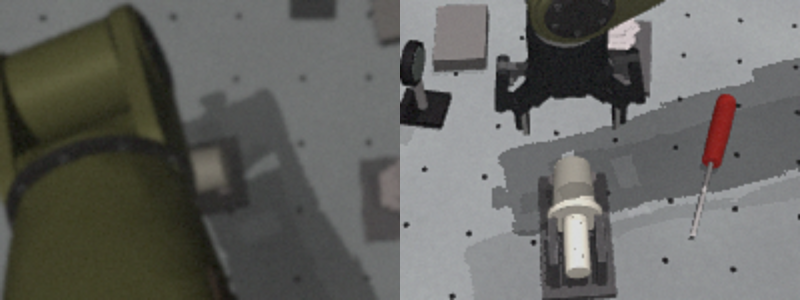

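The right-hand crop (side camera) shows both fingertips at about (523,130) and (617,128), straddling the plug line. I'll use the known TCP to find the side camera's bias.

Run:
```python
from h import *
d=load("side1.npz");P=cloud(d)*1000
m=box(P,420,590,200,300,144,170)
q=P[m];print(len(q))
for lo,hi in((420,505),(505,590)):
    s=q[(q[:,0]>lo)&(q[:,0]<hi)]
    if len(s)>3: print(s.min(0).round(1),s.max(0).round(1),np.median(s,0).round(1))
u=np.array([-.211,.977]);w=q[:,:2]-[504.9,248.9]
print("along",np.percentile(w@u,[2,25,50,75,98]).round(1),"across",np.percentile(w@[.977,.211],[2,98]).round(1))
```

```text
9
[456.5 245.  164.8] [463.2 250.2 169.1] [460.4 248.8 168.1]
[546.5 267.9 165.9] [550.8 268.6 169.5] [547.7 268.1 166. ]
along [ 5.   9.5  9.7  9.8 10.6] across [-47.   48.6]
```

>>> move_arm:
  increments:
    - [[3, 1.7, 30], 0]
    - [[0, 0, 30], 0]
    - [[0, 0, 30], 0]
    - [[0, 0, 20], 0]
    - [[0, 0, 8], 0]
    - [[0, 0, 0], 0]

```text
time_s: 3.2
eef_pos: [0.5074, 0.253, 0.0337]
tcp_rot: [3.141, -0.0, 1.783]
contact_force: [0.1, -0.4, 0.6]
finger_gap: 0.996
gripper_force: 0.0
```

>>> move_arm:
  increments:
    - [[0, 0, 0], 0]
    - [[0, 0, 0], 0]
    - [[0, 0, 0], 0]
    - [[0, 0, 0], 0]
    - [[0, 0, 0], 0]
    - [[0, 0, 0], 0]
    - [[0, 0, 0], 0]
    - [[0, 0, 0], 0]
  gripper: -1
  force: 40

```text
time_s: 4.0
eef_pos: [0.5061, 0.2526, 0.0344]
tcp_rot: [-3.139, 0.0, 1.784]
contact_force: [-14.3, -4.9, 15.9]
finger_gap: 0.531
gripper_force: 38.5
```

>>> move_arm:
  increments:
    - [[0, 0, -4], 0]
    - [[0, 0, -10], 0]
    - [[0, 0, -20], 0]
    - [[0, 0, -25], 0]
    - [[0, 0, -25], 0]
    - [[0, 0, -25], 0]
    - [[0, 0, 0], 0]

```text
time_s: 4.7
eef_pos: [0.5086, 0.2534, 0.1464]
tcp_rot: [3.135, -0.001, 1.783]
contact_force: [0.4, 0.0, -2.7]
finger_gap: 0.524
gripper_force: 41.3
```

```bash
cat > look.py <<'E'
import sys
from h import *
k=sys.argv[1]
for n in("top","side"):
    d=optics.get_image(n); np.savez(f"{n}{k}.npz",**d)
s=load(f"side{k}.npz")["img"][:,:,::-1]
a=list(map(int,sys.argv[2:6]))
cv2.imwrite(f"pics/s{k}.png",cv2.resize(s[a[0]:a[1],a[2]:a[3]],(600,450),interpolation=cv2.INTER_CUBIC))
E
python3 look.py 2 200 350 150 350
```

```text
(no output)
```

View pics/s2.png

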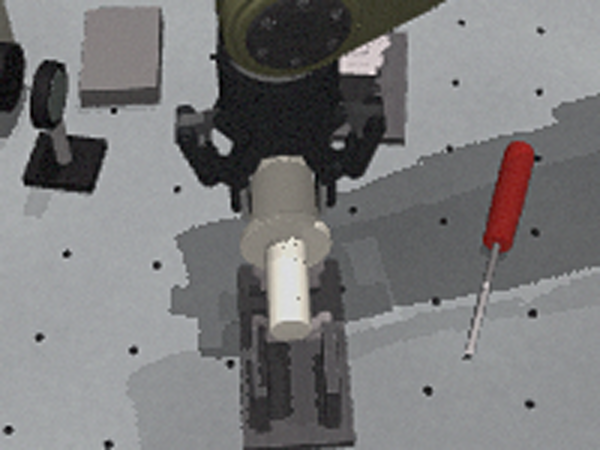

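The stopper is held, with its handle toward the camera (handle end at about (290,325)). I'll measure its pitch and where the grip sits on it.

```bash
cat > fit.py <<'E'
from h import *
from scipy.optimize import least_squares
from scipy.spatial.transform import Rotation as Ro
def fit(d,x0,dy=0.5,lo=.02,vmin=110,az=None,rad=80):
    """x0: tip xyz mm, heading deg (of u from +y), pitch deg -> fit of bright pixels to the stopper's radius profile"""
    P=cloud(d)*1000; P[...,1]+=dy
    hsv=cv2.cvtColor(d["img"],cv2.COLOR_RGB2HSV)
    u=lambda a,p:np.array([-np.sin(a)*np.cos(p),np.cos(a)*np.cos(p),np.sin(p)])
    x0=np.array(x0,float); c=x0[:3]+65*u(*np.radians(x0[3:]))
    m=(np.linalg.norm(P-c,axis=-1)<rad)&(hsv[...,2]>vmin)&(hsv[...,1]<60)&(P[...,2]>lo*1000)
    q=P[m]
    def res(p):
        w=q-p[:3]; k=u(*np.radians(p[3:])); s=w@k; r=np.linalg.norm(w-np.outer(s,k),axis=1)
        R=np.where(s<60,21+4*s/60,np.where(s<68,31,14)); e=r-R
        return np.clip(np.hypot(e,np.clip(-s,0,None)+np.clip(s-130,0,None))*np.sign(e+1e-9),-8,8)
    f=least_squares(res,x0,loss="soft_l1",diff_step=1e-3,x_scale=[1,1,1,1,1])
    return f.x,np.sqrt((f.fun**2).mean()),len(q)
E
python3 - <<'E'
from fit import *
for x0 in ([513,225,155,12.2,0],[513,225,160,12.2,-15]):
    x,r,n=fit(load("side2.npz"),x0,lo=.08); print(x.round(1),r.round(2),n)
E
```

```text
[ 5.155e+02  2.259e+02  1.545e+02  1.310e+01 -3.000e-01] 3.47 1142
[518.9 227.5 162.1  18.6 -11.6] 6.05 1142
```

>>> move_arm:
  increments:
    - [[0, 0, 0], 3.8]
    - [[0, 0, 0], 3.8]
    - [[-24, -4.3, 0], 0]
    - [[-24, -4.3, 0], 0]
    - [[-24, -4.3, 0], 0]
    - [[-24, -4.3, 0], 0]
    - [[-24, -4.3, 0], 0]
    - [[-24, -4.3, 0], 0]
    - [[-24, -4.3, 0], 0]
    - [[-24, -4.3, 0], 0]
    - [[-24, -4.3, 0], 0]
    - [[-22.8, -4.6, 0], 0]

```text
time_s: 6.0
eef_pos: [0.4823, 0.0103, 0.141]
tcp_rot: [-3.14, -0.0, 1.651]
contact_force: [0.1, 0.3, -2.1]
finger_gap: 0.528
gripper_force: 41.4
```

>>> move_arm:
  increments:
    - [[0, 0, 15], 0]
    - [[0, 0, 15], 0]
    - [[0, 0, 0], 0]
    - [[0, 0, 0], 0]

```text
time_s: 6.4
eef_pos: [0.4827, 0.0114, 0.1118]
tcp_rot: [-3.14, -0.0, 1.651]
contact_force: [0.2, 0.2, -3.3]
finger_gap: 0.524
gripper_force: 41.6
```

```bash
python3 look.py 3 150 270 200 360
python3 - <<'E'
from fit import *
x,r,n=fit(load("side3.npz"),[486,-16,124,4.6,0],lo=.095); print(x.round(1),r.round(2),n)
E
```

```text
[486.3 -17.6 123.5   4.7  -0.9] 3.87 699
```

View pics/s3.png

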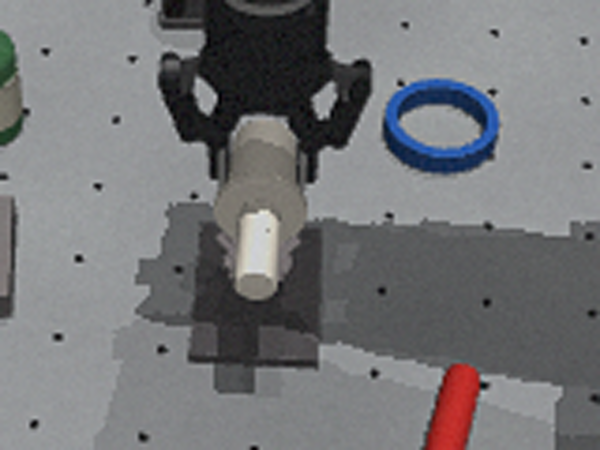

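The stopper is level over the rest, with the handle end at about (257,285) and the V arms just visible beneath the collar. Now lowering it along the computed path so the upper V tilts it.

>>> move_arm:
  increments:
    - [[0, 0.8, 8], 0]
    - [[0, 0, 8], 0]
    - [[0, 0, 4], 0]
    - [[0, 0, 3], 0]
    - [[-1, 0, 2.5], 0]
    - [[-1.5, 0, 3], 0]
    - [[-1.5, 0, 3], 0]
    - [[-1, 0, 3], 0]
    - [[0, 0, 0], 0]

```text
time_s: 7.4
eef_pos: [0.4846, 0.0058, 0.0779]
tcp_rot: [3.141, 0.001, 1.65]
contact_force: [0.7, -4.5, 4.7]
finger_gap: 0.528
gripper_force: 40.4
```

```bash
python3 look.py 4 150 270 200 360
python3 - <<'E'
from fit import *
for p in (0,20):
    x,r,n=fit(load("side4.npz"),[486,-18,90,4.6,p],lo=.085); print(x.round(1),r.round(2),n)
E
```

```text
[493.2  -5.1  71.8   9.9  25.5] 4.94 496
[486.  -18.   90.    4.6  20. ] 6.48 496
```

>>> move_arm:
  increments:
    - [[-1, 0, 3], 0]
    - [[-0.5, 0, 3], 0]
    - [[0, 0, 3], 0]
    - [[0, 0, 3], 0]
    - [[0, 0, 0], 0]

```text
time_s: 8.0
eef_pos: [0.485, 0.0038, 0.0663]
tcp_rot: [3.14, 0.002, 1.651]
contact_force: [0.2, -12.2, 8.2]
finger_gap: 0.527
gripper_force: 48.9
```

```bash
python3 look.py 5 150 270 200 360
```

```text
(no output)
```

View pics/s5.png

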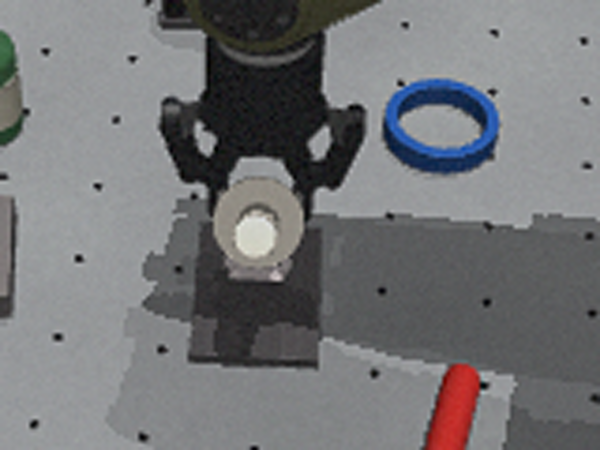

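The handle now points straight at the camera (collar disc centred at about (258,225)), so it is at about 45° and pressing on the V. Letting go.

>>> move_arm:
  increments:
    - [[0, 0, 0], 0]
    - [[0, 0, 0], 0]
    - [[0, 0, 0], 0]
    - [[0, 0, 0], 0]
    - [[0, 0, 0], 0]
  gripper: 1
  force: 20

```text
time_s: 8.6
eef_pos: [0.4843, 0.005, 0.0657]
tcp_rot: [-3.141, -0.0, 1.651]
contact_force: [0.1, -0.3, -0.2]
finger_gap: 0.999
gripper_force: 0.0
```

>>> move_arm:
  increments:
    - [[0, 0, -20], 0]
    - [[0, 0, -30], 0]
    - [[0, 0, -30], 0]
    - [[0, 0, -30], 0]
    - [[0, 0, -30], 0]
    - [[-10, 0, 0], 0]
    - [[-40, 0, 0], 0]
    - [[-40, 0, 0], 0]
    - [[-30, 0, 0], 0]
    - [[0, 0, 0], 0]

```text
time_s: 9.6
eef_pos: [0.4936, -0.1177, 0.2047]
tcp_rot: [-3.14, -0.0, 1.647]
contact_force: [-0.9, 0.6, -0.1]
finger_gap: 1.0
gripper_force: 0.0
```

```bash
python3 look.py 6 150 270 200 360
python3 - <<'E'
from fit import *
for n,dy in (("side6.npz",.5),("top6.npz",2)):
    x,r,k=fit(load(n),[487,-17,48,4.6,45],lo=.07,dy=dy,vmin=90); print(n,x.round(1),r.round(2),k)
E
```

```text
side6.npz [489.3 -15.   50.1   4.6  44.8] 6.0 470
top6.npz [487.4 -18.6  49.4   4.9  45.1] 3.98 696
```

View pics/s6.png

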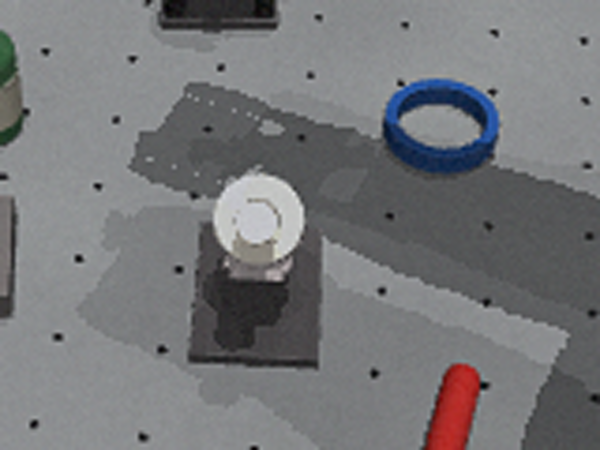

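The stopper sits in the rest, collar facing the camera at about (258,220) and centred on the base. Checking the handle end from its flat face.

Run:
```python
from h import *
k=np.array([-.0566,.705,.7071]); t=np.array([486.9,-17.4,48])
for n,dy in (("side6.npz",.5),("top6.npz",2)):
    P=cloud(load(n))*1000; P[...,1]+=dy
    w=P-t; s=w@k; r=np.linalg.norm(w-s[...,None]*k,axis=-1)
    m=(s>118)&(s<142)&(r<25); e=m&(s>np.percentile(s[m],99)-5) 
    m2=(s>60)&(s<75)&(r<38)&(r>16)
    m3=(s>80)&(s<120)&(r<25)
    print(n,m.sum(),"end s",np.median(s[e]).round(1),"centre",P[e].mean(0).round(1),"collar top s",np.median(s[m2]).round(1), "handle pts mean",P[m3].mean(0).round(1) if m3.any() else None, "pred end",(t+130*k).round(1))
```

```text
side6.npz 101 end s 130.4 centre [480.3  73.9 141. ] collar top s 67.6 handle pts mean [479.   41.3 124.9] pred end [479.5  74.2 139.9]
top6.npz 104 end s 129.5 centre [479.1  70.7 142.7] collar top s 67.2 handle pts mean [479.5  44.4 127.5] pred end [479.5  74.2 139.9]
```

Milestone pose confirmed: the end face is where predicted. Now taking the handle near its end with a light grip, so the stopper can swing upright.

>>> move_arm:
  increments:
    - [[30, 0.2, 0], 0]
    - [[30, 0.2, 0], 0]
    - [[30, 0.2, 0], 0]
    - [[30, 0.2, 0], 0]
    - [[30, 0.3, 0], 0]
    - [[29, 0.3, 0], 0]
    - [[0, 0, 0], 0]
    - [[0, 0, 20], 0]
    - [[0, 0, 20], 0]
    - [[0, 0, 0], 0]

```text
time_s: 10.7
eef_pos: [0.4797, 0.064, 0.1635]
tcp_rot: [-3.137, -0.0, 1.651]
contact_force: [0.2, 0.0, 0.8]
finger_gap: 1.004
gripper_force: 0.0
```

>>> move_arm:
  increments:
    - [[-2, 1, 20], 0]
    - [[0, 0, 20], 0]
    - [[0, 0, 11], 0]
    - [[0, 0, 0], 0]

```text
time_s: 11.1
eef_pos: [0.4818, 0.0619, 0.1142]
tcp_rot: [-3.14, -0.0, 1.651]
contact_force: [-0.3, -0.8, 0.7]
finger_gap: 1.001
gripper_force: 0.0
```

>>> move_arm:
  increments:
    - [[0, 0, 0], 0]
    - [[0, 0, 0], 0]
    - [[0, 0, 0], 0]
    - [[0, 0, 0], 0]
    - [[0, 0, 0], 0]
    - [[0, 0, 0], 0]
    - [[0, 0, 0], 0]
    - [[0, 0, 0], 0]
    - [[0, 0, 0], 0]
    - [[0, 0, 0], 0]
  gripper: -1
  force: 20

```text
time_s: 12.1
eef_pos: [0.4821, 0.0621, 0.115]
tcp_rot: [-3.141, -0.0, 1.651]
contact_force: [-3.8, 2.6, 6.0]
finger_gap: 0.32
gripper_force: 21.6
```

>>> move_arm:
  increments:
    - [[-3, 0, -5], 0]
    - [[-3, 0, -5], 0]
    - [[-3, 0, -10], 0]
    - [[0, 0, -20], 0]
    - [[0, 0, -25], 0]
    - [[0, 0, -30], 0]
    - [[0, 0, -30], 0]
    - [[0, 0, -30], 0]
    - [[0, 0, -20], 0]
    - [[0, 0, 0], 0]
    - [[0, 0, 0], 0]
    - [[0, 0, 0], 0]

```text
time_s: 13.3
eef_pos: [0.4825, 0.0528, 0.2885]
tcp_rot: [-3.14, -0.0, 1.651]
contact_force: [-0.5, 0.4, -2.3]
finger_gap: 0.32
gripper_force: 20.1
```

```bash
python3 look.py 7 110 260 180 380;python3 - <<'E'
from fit import *
for p in (45,75):
    c=np.radians([4.6,p]); k=np.array([-np.sin(c[0])*np.cos(c[1]),np.cos(c[0])*np.cos(c[1]),np.sin(c[1])])
    t=np.array([480,55,300])-112*k
    x,r,n=fit(load("side7.npz"),[*t,4.6,p],lo=.12); print(x.round(1),r.round(2),n)
E
```

```text
[494.5 -15.5 229.5  14.3  46.5] 4.61 373
[483.4  66.1 200.4  -0.5  96.4] 5.28 373
```

View pics/s7.png

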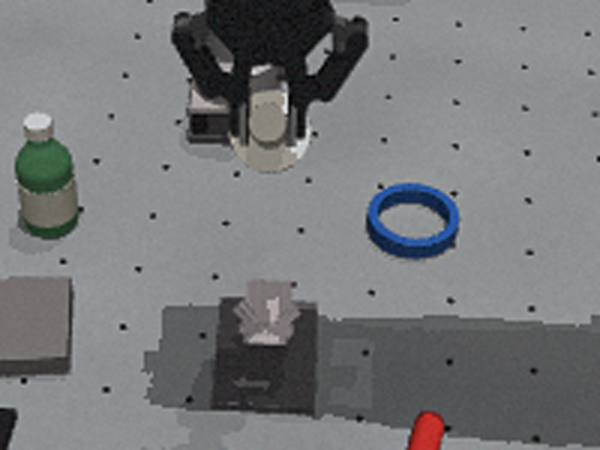

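The side view shows the stopper lifted clear but still at about 45° (handle at about (268,120)), so the pads' friction holds it. I'll turn it upright by nudging the tip against the outer wall of a fixed cradle cheek. Measuring the cheek and the joints.

Run:
```python
from h import *
from station import get_obs
o=get_obs();print(o["joint_positions"].round(2),o["tcp_rot"])
a=np.radians(12.2);R=np.array([[np.cos(a),np.sin(a)],[-np.sin(a),np.cos(a)]])
for n,dy in(("side7.npz",.5),("top7.npz",2)):
    P=cloud(load(n))*1000;P[...,1]+=dy
    w=(P[...,:2]-[498.3,286.8])@R.T
    for z0,z1 in((30,50),(50,60),(60,70)):
        m=(abs(w[...,0])<45)&(abs(w[...,1])<80)&(w[...,1]>0)&(P[...,2]>z0)&(P[...,2]<z1)
        q=w[m]; print(n,z0,len(q),"x",np.histogram(q[:,0],range(-45,46,6))[0],"y",np.percentile(q[:,1],[3,97]).round())
# objects near
    m=(P[...,2]>15)&(P[...,0]>330)&(P[...,0]<780)&(P[...,1]>80)&(P[...,1]<450)&(P[...,2]<150)
    _,L,st,ce=cv2.connectedComponentsWithStats(m.astype(np.uint8))
    for i in range(1,len(st)):
        if st[i,4]>30: q=P[L==i];print("  obj",q.min(0).round(),q.max(0).round())
```

```text
[ 0.03  0.12  1.61 -0.    1.42 -0.05] [-3.13956707e+00 -7.12015707e-05  1.65061902e+00]
side7.npz 30 52 x [ 0  0  4 12  7  0  0  0  0  0  8 13  8  0  0] y [26. 66.]
side7.npz 50 21 x [0 0 3 7 3 0 0 0 0 0 3 3 2 0 0] y [22. 65.]
side7.npz 60 237 x [ 0  0 32 68 18  0  0  0  0  0 10 71 38  0  0] y [13. 64.]
  obj [774.  81.  20.] [780. 122.  82.]
  obj [712. 114.  15.] [728. 171. 126.]
  obj [330.  80.  15.] [365. 245.  29.]
  obj [485. 222.  15.] [536. 243.  40.]
  obj [456. 265.  15.] [530. 357.  71.]
top7.npz 30 87 x [ 0  0 36  4  1  0  0  0  0  0 39  6  1  0  0] y [ 9. 61.]
top7.npz 50 40 x [ 0  0 18  2  0  0  0  0  0  0 18  2  0  0  0] y [ 9. 61.]
top7.npz 60 177 x [ 0  0 36 47  5  0  0  0  0  0 24 45 20  0  0] y [ 9. 60.]
  obj [773.  81.  18.] [780. 117.  82.]
  obj [711. 112.  16.] [742. 165. 128.]
  obj [504. 299.  15.] [524. 353.  71.]
  obj [473. 262.  15.] [530. 284.  40.]
  obj [456. 289.  16.] [476. 342.  70.]
```

>>> move_arm:
  increments:
    - [[0, 0, 0], -8.13]
    - [[0, 0, 0], -8.13]
    - [[0, 0, 0], -8.13]
    - [[0, 0, 0], -8.13]
    - [[0, 0, 0], -8.13]
    - [[0, 0, 0], -8.13]
    - [[0, 0, 0], -8.13]
    - [[0, 0, 0], -8.13]
    - [[0, 0, 0], -8.13]
    - [[0, 0, 0], -8.13]
    - [[0, 0, 0], -8.13]
    - [[0, 0, 0], -8.13]

```text
time_s: 14.6
eef_pos: [0.4827, 0.0529, 0.289]
tcp_rot: [3.141, -0.001, -2.924]
contact_force: [0.7, -0.4, -2.7]
finger_gap: 0.321
gripper_force: 20.2
```

>>> move_arm:
  increments:
    - [[8.1, 26.2, 0], 0]
    - [[8.1, 26.2, 0], 0]
    - [[8.1, 26.2, 0], 0]
    - [[8.1, 26.2, 0], 0]
    - [[8.1, 26.2, 0], 0]
    - [[8.1, 26.2, 0], 0]
    - [[8.1, 26.2, 0], 0]
    - [[8.1, 26.2, 0], 0]
    - [[8.1, 26.2, 0], 0]
    - [[8.1, 26.2, 0], 0]
    - [[0, 0, 0], 0]

```text
time_s: 15.7
eef_pos: [0.3473, 0.2938, 0.2891]
tcp_rot: [-3.141, -0.001, -2.927]
contact_force: [0.3, -0.3, -2.9]
finger_gap: 0.315
gripper_force: 20.3
```

>>> move_arm:
  increments:
    - [[0, 0, 25], 0]
    - [[0, 0, 25], 0]
    - [[0, 0, 25], 0]
    - [[0, 0, 25], 0]
    - [[0, 0, 25], 0]
    - [[0, 0, 25], 0]
    - [[0, 0, 20], 0]
    - [[0, 0, 10], 0]
    - [[0, 0, 0], 0]
    - [[0, 0, 0], 0]

```text
time_s: 16.7
eef_pos: [0.349, 0.2921, 0.1104]
tcp_rot: [3.141, 0.001, -2.93]
contact_force: [-0.2, -1.2, -3.1]
finger_gap: 0.317
gripper_force: 20.2
```

```bash
python3 look.py 8 200 350 150 350;python3 - <<'E'
from fit import *
from station import get_obs
t=get_obs()["eef_pos"]*1000;print(t)
for p in (45,60):
    a=102.2;c=np.radians([a,p]); k=np.array([-np.sin(c[0])*np.cos(c[1]),np.cos(c[0])*np.cos(c[1]),np.sin(c[1])])
    x,r,n=fit(load("side8.npz"),[*(t+[0,0,13]-112*k),a,p],lo=.012); print(x.round(1),r.round(2),n)
E
```

```text
[349.10651658 292.28044582 110.72158485]
[426.5 309.   44.5 102.2  45. ] 3.27 946
[425.  313.2  42.6 110.1  47.7] 3.51 946
```

View pics/s8.png

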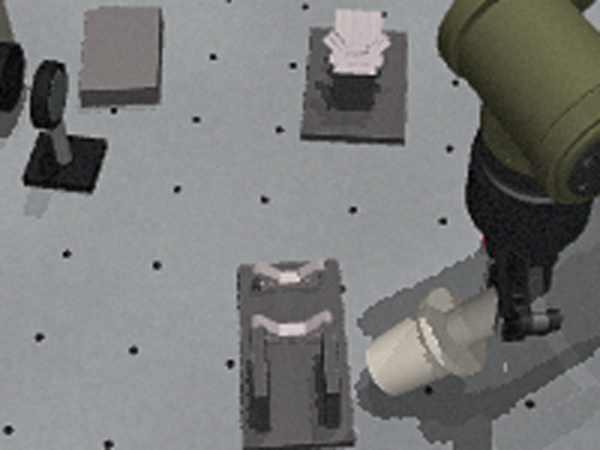

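The side view shows the stopper leaning at 45°, tip at about (385,370), facing the near cheek's outer wall. Now pushing toward the wall while rising slightly.

>>> move_arm:
  increments:
    - [[-7, 0, 4], 0]
    - [[-7, 0, 4], 0]
    - [[-7, 0, 0], 0]
    - [[-5, 0, -2], 0]
    - [[-5, 0, -2], 0]
    - [[-5, 0, -2], 0]
    - [[-5, 0, -2], 0]
    - [[0, 0, 0], 0]

```text
time_s: 17.6
eef_pos: [0.3895, 0.3009, 0.1102]
tcp_rot: [3.141, 0.001, -2.93]
contact_force: [-0.3, -0.4, -2.0]
finger_gap: 0.322
gripper_force: 20.2
```

>>> move_arm:
  increments:
    - [[-5, 0, -2], 0]
    - [[-5, 0, -1.5], 0]
    - [[-5, 0, -1.5], 0]
    - [[-5, 0, -1.5], 0]
    - [[-5, 0, -1.5], 0]
    - [[-5, 0, -1], 0]
    - [[-5, 0, -1], 0]
    - [[0, 0, 0], 0]

```text
time_s: 18.4
eef_pos: [0.4235, 0.3081, 0.1198]
tcp_rot: [3.142, 0.0, -2.93]
contact_force: [-0.8, -0.3, -2.8]
finger_gap: 0.322
gripper_force: 21.0
```

>>> move_arm:
  increments:
    - [[-4, 0, -1], 0]
    - [[-4, 0, -1], 0]
    - [[-3, 0, -1], 0]
    - [[-3, 0, 0], 0]
    - [[0, 0, 0], 0]
    - [[0, 0, 0], 0]

```text
time_s: 19.0
eef_pos: [0.4367, 0.311, 0.1227]
tcp_rot: [3.142, 0.0, -2.93]
contact_force: [-0.3, 0.3, -2.1]
finger_gap: 0.315
gripper_force: 21.6
```

```bash
python3 look.py 9 200 350 150 350;python3 - <<'E'
from fit import *
from station import get_obs
t=get_obs()["eef_pos"]*1000;print(t)
for p in (80,90,100):
    a=102.2;c=np.radians([a,p]); k=np.array([-np.sin(c[0])*np.cos(c[1]),np.cos(c[0])*np.cos(c[1]),np.sin(c[1])])
    x,r,n=fit(load("side9.npz"),[*(t+[0,0,13]-112*k),a,p],lo=.072); print(x.round(1),r.round(2),n)
E
```

```text
[436.62820902 310.98711441 122.74555009]
[455.6 315.1  25.4 102.2  80. ] 6.57 441
[435.5 310.8  23.8 109.1  93.7] 5.4 441
[440.4 309.8  26.  107.2  92. ] 5.45 441
```

View pics/s9.png

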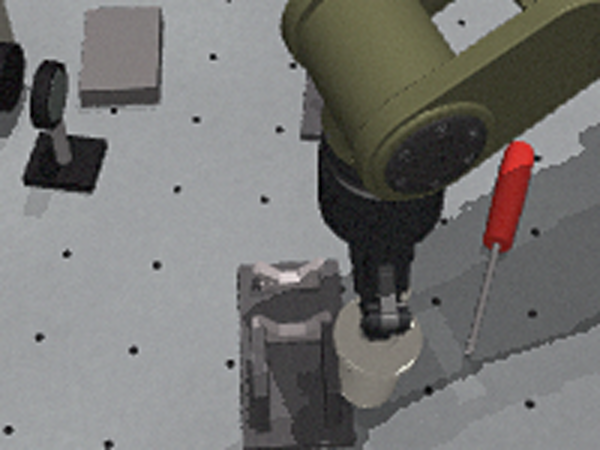

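The side view shows the stopper now hanging upright beside the cheek (collar at about (378,335), plug below it). Next: lift it and check the tilt numerically.

>>> move_arm:
  increments:
    - [[4, 0, -5], 0]
    - [[0, 0, -20], 0]
    - [[0, 0, -30], 0]
    - [[0, 0, -30], 0]
    - [[0, 0, -30], 0]
    - [[0, 0, -30], 0]
    - [[0, 0, -25], 0]
    - [[0, 0, -10], 0]
    - [[0, 0, 0], 0]
    - [[0, 0, 0], 0]

```text
time_s: 20.1
eef_pos: [0.4324, 0.31, 0.3015]
tcp_rot: [-3.141, -0.001, -2.93]
contact_force: [-0.2, -0.3, -3.8]
finger_gap: 0.322
gripper_force: 21.5
```

```bash
cat > tilt.py <<'E'
import sys
from h import *
from station import get_obs
k=sys.argv[1]; t=get_obs()["eef_pos"]*1000; print(t.round(1))
off=float(sys.argv[2]) if len(sys.argv)>2 else 12.7
for n,dy in(("side",.5),("top",2)):
    d=optics.get_image(n); np.savez(f"{n}{k}.npz",**d)
    P=cloud(d)*1000;P[...,1]+=dy; z=P[...,2]-t[2]; r=np.hypot(P[...,0]-t[0],P[...,1]-t[1])
    hsv=cv2.cvtColor(d["img"],cv2.COLOR_RGB2HSV); wh=(hsv[...,2]>80)&(hsv[...,1]<70)
    m=wh&(z>-46)&(z<-20)&(r<45)&(r>16); q=P[m]
    if len(q)>20:
        for _ in range(4):
            A=np.c_[q[:,:2]-t[:2],np.ones(len(q))]; c=np.linalg.lstsq(A,q[:,2]-t[2],rcond=None)[0]
            e=q[:,2]-t[2]-A@c; q=q[abs(e)<max(2.5,2*e.std())]
        print(n,"collar top",len(q),"slope deg x,y",np.degrees(np.arctan(c[:2])).round(1),"z",c[2].round(1),"rms",e.std().round(2),"xy rect",np.round(cv2.minAreaRect((q[:,:2]-t[:2]).astype(np.float32))[0],1))
    # side outline per height slices of the plug
    for z0 in range(-100,-45,9):
        m=wh&(z>z0)&(z<z0+9)&(r<50); q=P[m]
        if len(q)>12:
            R=21+4*((z0+4.5)-(off-112))/60
            from scipy.optimize import least_squares
            f=least_squares(lambda p:np.hypot(q[:,0]-p[0],q[:,1]-p[1])-R,t[:2],loss="soft_l1"); print("  ",n,z0,len(q),(f.x-t[:2]).round(1))
E
python3 tilt.py 10
```

```text
[432.4 310.  301.5]
side collar top 441 slope deg x,y [6.3 1. ] z -29.7 rms 0.98 xy rect [-1.7  3.6]
   side -100 29 [4.4 0.6]
   side -91 59 [3.6 0.3]
   side -82 60 [ 2.8 -0.2]
   side -73 59 [ 1.6 -0.1]
   side -64 63 [ 0.5 -0.6]
   side -55 47 [-0.3 -0.5]
top collar top 203 slope deg x,y [6.7 1.2] z -29.8 rms 1.09 xy rect [-11.4 -17.8]
```

It still leans 6.3°, tip toward the wall. One more, deeper nudge.

>>> move_arm:
  increments:
    - [[5, 0, 30], 0]
    - [[0, 0, 30], 0]
    - [[0, 0, 30], 0]
    - [[0, 0, 30], 0]
    - [[0, 0, 30], 0]
    - [[0, 0, 20], 0]
    - [[0, 0, 10], 0]
    - [[0, 0, 0], 0]
    - [[-5, 0, 0], 0]
    - [[-4, 0, 0], 0]

```text
time_s: 21.2
eef_pos: [0.4375, 0.3114, 0.124]
tcp_rot: [3.141, 0.002, -2.93]
contact_force: [-2.5, -0.8, -0.7]
finger_gap: 0.322
gripper_force: 21.7
```

>>> move_arm:
  increments:
    - [[-3, 0, 0], 0]
    - [[-2, 0, 0], 0]
    - [[-2, 0, 0], 0]
    - [[-1.5, 0, 0], 0]
    - [[0, 0, 0], 0]
    - [[0, 0, 0], 0]

```text
time_s: 21.8
eef_pos: [0.4449, 0.3128, 0.1228]
tcp_rot: [-3.142, -0.0, -2.93]
contact_force: [-2.4, -1.2, -1.1]
finger_gap: 0.319
gripper_force: 22.0
```

>>> move_arm:
  increments:
    - [[6, 0, -2], 0]
    - [[6, 0, -10], 0]
    - [[0, 0, -30], 0]
    - [[0, 0, -30], 0]
    - [[0, 0, -30], 0]
    - [[0, 0, -30], 0]
    - [[0, 0, -28], 0]
    - [[0, 0, -20], 0]
    - [[0, 0, 0], 0]
    - [[0, 0, 0], 0]

```text
time_s: 22.8
eef_pos: [0.4328, 0.3101, 0.3024]
tcp_rot: [-3.142, 0.0, -2.93]
contact_force: [0.3, -0.1, -2.8]
finger_gap: 0.317
gripper_force: 21.9
```

```bash
python3 tilt.py 11
```

```text
[432.8 310.1 302.4]
side collar top 432 slope deg x,y [1.9 0.4] z -29.9 rms 1.04 xy rect [-6.8  2.5]
   side -100 32 [-4.5 -1.3]
   side -91 53 [-4.8 -1.5]
   side -82 55 [-5.  -1.3]
   side -73 64 [-5.4 -1.5]
   side -64 57 [-5.7 -1.8]
   side -55 39 [-6.1 -1.7]
top collar top 216 slope deg x,y [ 2.  -0.4] z -30.4 rms 1.15 xy rect [-14.2 -19.2]
```

Down to 1.9°. The stopper sits about 8 mm off the pad centre along the pads, still within them. Gripping harder and moving over the dewar.

>>> move_arm:
  increments:
    - [[0, 0, 0], 0]
    - [[0, 0, 0], 0]
    - [[0.2, -20, 0], 0]
    - [[0.2, -32, 0], 0]
    - [[0.2, -32, 0], 0]
    - [[0.2, -32, 0], 0]
    - [[0.2, -32, 0], 0]
    - [[0.2, -32, 0], 0]
    - [[0.2, -32, 0], 0]
    - [[0.2, -32, 0], 0]
    - [[0.2, -32, 0], 0]
    - [[0.2, -32, 0], 0]
  force: 45

```text
time_s: 24.1
eef_pos: [0.4961, 0.0074, 0.3025]
tcp_rot: [3.142, -0.0, -2.93]
contact_force: [0.2, 1.0, -2.2]
finger_gap: 0.311
gripper_force: 45.4
```

>>> move_arm:
  increments:
    - [[0.2, -32, 0], 0]
    - [[0.2, -32, 0], 0]
    - [[0.2, -32, 0], 0]
    - [[0.2, -32, 0], 0]
    - [[0.2, -32, 0], 0]
    - [[0.2, -32, 0], 0]
    - [[0.2, -32, 0], 0]
    - [[0.2, -32, 0], 0]
    - [[0.2, -32, 0], 0]
    - [[0.2, -31, 0], 0]
    - [[0, -16, 0], 0]
    - [[0, 0, 0], 0]

```text
time_s: 25.3
eef_pos: [0.5643, -0.3211, 0.3014]
tcp_rot: [3.141, -0.001, -2.932]
contact_force: [0.2, 0.6, -2.3]
finger_gap: 0.314
gripper_force: 45.4
```

```bash
python3 tilt.py 12
cat > rim.py <<'E'
import sys
from h import *
from scipy.optimize import least_squares
for n,dy in(("side",.5),("top",2)):
    P=cloud(load(f"{n}{sys.argv[1]}.npz"))*1000;P[...,1]+=dy
    m=(P[...,2]>160)&(P[...,2]<171)&(np.hypot(P[...,0]-559,P[...,1]+321)<42); q=P[m]
    f=least_squares(lambda p:np.hypot(q[:,0]-p[0],q[:,1]-p[1])-30.2,[559,-321],loss="soft_l1"); 
    m2=(P[...,2]>105)&(P[...,2]<155)&(np.hypot(P[...,0]-559,P[...,1]+321)<42)&(np.hypot(P[...,0]-559,P[...,1]+321)>28); w=P[m2]
    g=least_squares(lambda p:np.hypot(w[:,0]-p[0],w[:,1]-p[1])-33.5,[559,-321],loss="soft_l1")
    print(n,"rim",len(q),f.x.round(1),"neck",len(w),g.x.round(1))
E
python3 rim.py 12; python3 rim.py 8
```

```text
[ 564.3 -321.1  301.4]
side collar top 133 slope deg x,y [ 1.7 -1.8] z -30.4 rms 1.94 xy rect [-6.3  3.8]
   side -100 20 [-4.6 -1.2]
   side -91 36 [-3.4 -1.4]
   side -82 39 [-3.9 -0.9]
   side -73 38 [-5.  -1.4]
   side -64 43 [-4.6 -2. ]
   side -55 41 [-5.4 -1.7]
   side -46 25 [-7.3 -0.4]
side rim 125 [ 559.3 -319.8] neck 236 [ 559.7 -324.3]
top rim 1 [ 559.7 -320.2] neck 0 [ 559. -321.]
side rim 118 [ 559.7 -319.6] neck 235 [ 559.4 -324.4]
top rim 233 [ 558.2 -322.4] neck 133 [ 561.6 -323.9]
```

Run:
```python
from h import *
from scipy.optimize import least_squares
for n,dy,ks in(("side",.5,[0,2,6,8,11]),("top",2,[0,2,6,8,11])):
    Q=[];W=[]
    for k in ks:
        P=cloud(load(f"{n}{k}.npz"))*1000;P[...,1]+=dy
        r=np.hypot(P[...,0]-560,P[...,1]+322)
        Q.append(P[(P[...,2]>162)&(P[...,2]<170)&(r<45)]); W.append(P[(P[...,2]>100)&(P[...,2]<155)&(r<45)&(r>24)])
    # rank the rim points by a mean image: band and outer-neck fits
    q=np.vstack(Q);w=np.vstack(W)
    f=least_squares(lambda p:np.clip(abs(np.hypot(q[:,0]-p[0],q[:,1]-p[1])-30.2)-3.3,0,6),[560,-322])
    g=least_squares(lambda p:np.hypot(w[:,0]-p[0],w[:,1]-p[1])-p[2],[560,-322,33],loss="soft_l1")
    # disc outline cast: bounding ranges of rim-top points
    print(n,len(q),f.x.round(1),"ext mid",((np.percentile(q[:,:2],1,0)+np.percentile(q[:,:2],99,0))/2).round(1),"neck",g.x.round(1))
```

```text
side 304 [ 559.3 -320.4] ext mid [ 558.9 -319.8] neck [ 559.5 -319.8   28.7]
top 1074 [ 558.8 -322.9] ext mid [ 558.4 -323.2] neck [ 557.4 -320.7   27.9]
```

>>> move_arm:
  increments:
    - [[0.6, 0.7, 10], 0]
    - [[0, 0, 15], 0]
    - [[0, 0, 10], 0]
    - [[0, 0, 5], 0]
    - [[0, 0, 5], 0]
    - [[0, 0, 5], 0]
    - [[0, 0, 5], 0]
    - [[0, 0, 5], 0]
    - [[0, 0, 0], 0]

```text
time_s: 26.3
eef_pos: [0.5636, -0.3186, 0.242]
tcp_rot: [3.141, -0.001, -2.93]
contact_force: [0.3, 0.4, -3.0]
finger_gap: 0.311
gripper_force: 45.4
```

>>> move_arm:
  increments:
    - [[0, 0, 4], 0]
    - [[0, 0, 4], 0]
    - [[0, 0, 4], 0]
    - [[0, 0, 0], 0]
    - [[0, 0, 0], 0]

```text
time_s: 26.8
eef_pos: [0.5638, -0.3187, 0.2308]
tcp_rot: [3.142, -0.0, -2.93]
contact_force: [0.4, 0.7, -2.1]
finger_gap: 0.318
gripper_force: 45.4
```

```bash
python3 tilt.py 13|grep -v " -[19]"; python3 rim.py 13
```

```text
[ 563.8 -318.7  230.8]
side collar top 122 slope deg x,y [ 1.9 -0.9] z -30.1 rms 1.71 xy rect [-7.1  2.2]
   side -82 26 [-5.6  6.5]
   side -73 70 [-5.8  4.1]
   side -46 19 [-7.9 -0.2]
side rim 109 [ 560.1 -322.8] neck 208 [ 559.7 -324.5]
top rim 0 [ 559. -321.] neck 0 [ 559. -321.]
```

>>> move_arm:
  increments:
    - [[-0.6, -2, 3], 0]
    - [[0, 0, 3], 0]
    - [[0, 0, 3], 0]
    - [[0, 0, 3], 0]
    - [[0, 0, 2], 0]
    - [[0, 0, 2], 0]
    - [[0, 0, 0], 0]

```text
time_s: 27.6
eef_pos: [0.5649, -0.3205, 0.215]
tcp_rot: [-3.141, 0.0, -2.93]
contact_force: [0.5, 0.4, -1.3]
finger_gap: 0.317
gripper_force: 45.6
```

>>> move_arm:
  increments:
    - [[0, 0, 2], 0]
    - [[0, 0, 2], 0]
    - [[0, 0, 0], 0]

```text
time_s: 27.9
eef_pos: [0.5651, -0.3206, 0.2117]
tcp_rot: [-3.14, 0.001, -2.93]
contact_force: [0.4, 1.5, 6.7]
finger_gap: 0.311
gripper_force: 46.5
```

>>> move_arm:
  increments:
    - [[0, 0, 2], 0]
    - [[0, 0, 2], 0]
    - [[0, 0, 0], 0]

```text
time_s: 28.2
eef_pos: [0.5653, -0.3206, 0.2084]
tcp_rot: [-3.14, 0.002, -2.93]
contact_force: [-0.5, 2.0, 11.2]
finger_gap: 0.315
gripper_force: 46.9
```

>>> move_arm:
  increments:
    - [[0, 0, 2], 0]
    - [[0, 0, 2], 0]
    - [[0, 0, 0], 0]

```text
time_s: 28.5
eef_pos: [0.5653, -0.3206, 0.2044]
tcp_rot: [-3.14, 0.002, -2.93]
contact_force: [-0.1, 1.8, 10.7]
finger_gap: 0.312
gripper_force: 46.9
```

>>> move_arm:
  increments:
    - [[0, 0, 2], 0]
    - [[0, 0, 2], 0]
    - [[0, 0, 0], 0]

```text
time_s: 28.8
eef_pos: [0.5653, -0.3206, 0.2005]
tcp_rot: [-3.14, 0.002, -2.93]
contact_force: [-0.6, 1.5, 10.4]
finger_gap: 0.314
gripper_force: 46.9
```

>>> move_arm:
  increments:
    - [[0, 0, 2], 0]
    - [[0, 0, 2], 0]
    - [[0, 0, 0], 0]

```text
time_s: 29.1
eef_pos: [0.5655, -0.3206, 0.1968]
tcp_rot: [-3.139, 0.003, -2.93]
contact_force: [-0.7, 3.4, 15.2]
finger_gap: 0.309
gripper_force: 47.1
```

```bash
python3 tilt.py 14|grep -v " -[19]"
python3 - <<'E'
from h import *
P=cloud(load("side14.npz"))*1000;P[...,1]+=.5
r=np.hypot(P[...,0]-559,P[...,1]+321.5); hsv=cv2.cvtColor(load("side14.npz")["img"],cv2.COLOR_RGB2HSV)
m=(r<45)&(P[...,2]>130)&(P[...,2]<185)
for z in range(130,185,4):
    s=m&(P[...,2]>=z)&(P[...,2]<z+4)
    if s.sum()>2: print(z,s.sum(),"rmax",np.percentile(r[s],95).round(1),"V",np.median(hsv[...,2][s]),"S",np.median(hsv[...,1][s]))
E
```

```text
[ 565.5 -320.6  196.8]
side collar top 169 slope deg x,y [ 1.6 -5.7] z -30.7 rms 3.57 xy rect [-7.2  4.5]
   side -82 23 [-7.7  6.1]
   side -73 20 [-6.9  6.8]
   side -64 18 [-5.3  7. ]
   side -55 31 [-6.4  7.6]
   side -46 44 [-7.6  6.4]
130 20 rmax 33.5 V 79.5 S 11.0
134 23 rmax 33.6 V 80.0 S 9.0
138 20 rmax 33.0 V 80.5 S 10.5
142 20 rmax 34.8 V 81.0 S 10.0
146 23 rmax 34.4 V 81.0 S 9.0
150 23 rmax 33.9 V 80.0 S 9.0
154 35 rmax 34.1 V 86.0 S 10.0
158 27 rmax 34.5 V 102.0 S 15.0
162 53 rmax 32.2 V 129.0 S 23.0
166 91 rmax 31.1 V 129.0 S 22.0
170 14 rmax 23.8 V 125.0 S 22.0
174 9 rmax 14.7 V 121.0 S 24.0
178 13 rmax 17.6 V 125.0 S 22.0
182 6 rmax 15.3 V 121.5 S 25.5
```

The force rose from about 10 to 15 N after the seal plateau, so the collar is reaching the rim. Pressing a little more to seat it flat.

>>> move_arm:
  increments:
    - [[0, 0, 2], 0]
    - [[0, 0, 0], 0]

```text
time_s: 29.4
eef_pos: [0.5656, -0.3206, 0.1952]
tcp_rot: [-3.139, 0.003, -2.93]
contact_force: [-1.1, 3.1, 16.2]
finger_gap: 0.313
gripper_force: 47.4
```

>>> move_arm:
  increments:
    - [[0, 0, 2], 0]
    - [[0, 0, 0], 0]

```text
time_s: 29.6
eef_pos: [0.5656, -0.3207, 0.1936]
tcp_rot: [-3.139, 0.003, -2.93]
contact_force: [0.1, 3.5, 19.1]
finger_gap: 0.313
gripper_force: 47.7
```

>>> move_arm:
  increments:
    - [[0, 0, 2], 0]
    - [[0, 0, 0], 0]

```text
time_s: 29.8
eef_pos: [0.5658, -0.3207, 0.192]
tcp_rot: [-3.138, 0.004, -2.93]
contact_force: [-1.6, 4.1, 20.7]
finger_gap: 0.314
gripper_force: 48.0
```

>>> move_arm:
  increments:
    - [[0, 0, 2], 0]
    - [[0, 0, 0], 0]

```text
time_s: 30.0
eef_pos: [0.5659, -0.3207, 0.1904]
tcp_rot: [-3.138, 0.004, -2.93]
contact_force: [-2.2, 4.2, 23.6]
finger_gap: 0.316
gripper_force: 48.2
```

```bash
python3 tilt.py 15|grep -v " -[19]"
```

```text
[ 565.9 -320.7  190.4]
side collar top 159 slope deg x,y [ 2.  -4.5] z -30.8 rms 3.31 xy rect [-6.1  1.6]
   side -82 22 [-10.9   6.3]
   side -73 28 [-9.1  6.6]
   side -64 25 [-8.  7.]
   side -55 31 [-7.6  7. ]
   side -46 43 [-7.1  6.3]
```

>>> move_arm:
  increments:
    - [[0, 0, -3], 0]
    - [[0, 0, -3], 0]
    - [[0, 0, -3], 0]
    - [[0, 0, 0], 0]

```text
time_s: 30.5
eef_pos: [0.5656, -0.3206, 0.1984]
tcp_rot: [-3.139, 0.003, -2.929]
contact_force: [2.1, 1.9, 12.5]
finger_gap: 0.317
gripper_force: 47.0
```

>>> move_arm:
  increments:
    - [[0, 0, -3], 0]
    - [[0, 0, -2], 0]
    - [[0, 0, 0], 0]

```text
time_s: 30.8
eef_pos: [0.5653, -0.3206, 0.2022]
tcp_rot: [-3.14, 0.002, -2.93]
contact_force: [2.6, 1.2, 7.0]
finger_gap: 0.31
gripper_force: 46.4
```

>>> move_arm:
  increments:
    - [[0, 0, 0], 0]
    - [[0, 0, 0], 0]
    - [[0, 0, 0], 0]
    - [[0, 0, 0], 0]
    - [[0, 0, 0], 0]
    - [[0, 0, 0], 0]
  gripper: 1

```text
time_s: 31.4
eef_pos: [0.5647, -0.3205, 0.2007]
tcp_rot: [3.142, -0.0, -2.93]
contact_force: [-0.9, 0.1, -0.1]
finger_gap: 1.002
gripper_force: 0.0
```

>>> move_arm:
  increments:
    - [[0, 0, -10], 0]
    - [[0, 0, -25], 0]
    - [[0, 0, -30], 0]
    - [[0, 0, -30], 0]
    - [[30, 0, 0], 0]
    - [[40, 0, 0], 0]
    - [[40, 0, 0], 0]
    - [[40, 0, 0], 0]
    - [[40, 0, 0], 0]
    - [[0, 0, 0], 0]

```text
time_s: 32.4
eef_pos: [0.3876, -0.35, 0.2971]
tcp_rot: [-3.133, -0.01, -2.955]
contact_force: [0.0, 0.5, -0.6]
finger_gap: 1.004
gripper_force: 0.0
```

```bash
cat > seat.py <<'E'
import sys
from h import *
from scipy.optimize import least_squares
for n,dy in(("side",.5),("top",2)):
    P=[]
    for i in range(3):
        d=optics.get_image(n); P.append(cloud(d)*1000)
    P=np.mean(P,0); P[...,1]+=dy
    r=np.hypot(P[...,0]-559,P[...,1]+321.5)
    hsv=cv2.cvtColor(d["img"],cv2.COLOR_RGB2HSV)
    m=(r<36)&(r>17)&(P[...,2]>162)&(P[...,2]<190); q=P[m]
    for _ in range(5):
        A=np.c_[q[:,:2]-[559,-321.5],np.ones(len(q))]; c=np.linalg.lstsq(A,q[:,2],rcond=None)[0]; e=q[:,2]-A@c; q=q[abs(e)<max(2,2*e.std())]
    print(n,"collar top z",c[2].round(1),"slopes deg",np.degrees(c[:2]).round(1),len(q),e.std().round(2),"mid",((np.percentile(q[:,:2],2,0)+np.percentile(q[:,:2],98,0))/2).round(1))
    m=(r<30)&(P[...,2]>c[2]+30)&(P[...,2]<270); q=P[m]; e=q[q[:,2]>np.percentile(q[:,2],98)-4]
    print("  handle top z",np.percentile(q[:,2],[50,95]).round(1),e.mean(0).round(1),len(e))
E
python3 seat.py
```

```text
side collar top z 172.4 slopes deg [ 3.4 -5. ] 170 3.17 mid [ 559.3 -314.6]
  handle top z [225.7 235.9] [ 560.9 -318.4  234.9] 45
top collar top z 174.1 slopes deg [ 0.2 -0. ] 263 1.01 mid [ 560.7 -321.6]
  handle top z [235.5 237.7] [ 559.8 -321.3  236.3] 113
```

The stopper is in and released. The top camera gives a level collar centred at about (560.7,-321.6). Its height leaves about 1.5 mm of doubt about the gap, so I'll press the handle top gently with shut fingers to be sure.

>>> move_arm:
  increments:
    - [[-25, -1, 0], 0]
    - [[-25, -1, 0], 0]
    - [[-25, -1, 0], 0]
    - [[-25, -1, 0], 0]
    - [[-25, -1, 0], 0]
    - [[-25, -1, 0], 0]
    - [[-25, -1, 0], 0]
    - [[0, 0, 0], 0]
    - [[0, 0, 0], 0]
  gripper: -1

```text
time_s: 33.6
eef_pos: [0.5635, -0.3233, 0.2929]
tcp_rot: [-3.135, -0.011, -2.951]
contact_force: [-0.1, -0.3, 0.7]
finger_gap: -0.0
gripper_force: 0.0
```

>>> move_arm:
  increments:
    - [[2.6, 3, 20], 0]
    - [[0, 0, 15], 0]
    - [[0, 0, 10], 0]
    - [[0, 0, 4], 0]
    - [[0, 0, 0], 0]

```text
time_s: 34.1
eef_pos: [0.5593, -0.3218, 0.2448]
tcp_rot: [-3.135, -0.011, -2.952]
contact_force: [-0.3, 0.5, 0.5]
finger_gap: -0.001
gripper_force: 0.0
```

>>> move_arm:
  increments:
    - [[0, 0, 3], 0]
    - [[0, 0, 3], 0]
    - [[0, 0, 3], 0]
    - [[0, 0, 0], 0]

```text
time_s: 34.5
eef_pos: [0.5594, -0.3218, 0.2357]
tcp_rot: [-3.134, -0.01, -2.952]
contact_force: [0.4, 0.1, -0.5]
finger_gap: 0.0
gripper_force: 0.0
```

>>> move_arm:
  increments:
    - [[0, 0, 1], 0]
    - [[0, 0, 1], 0]
    - [[0, 0, 0], 0]

```text
time_s: 34.8
eef_pos: [0.5595, -0.3218, 0.2342]
tcp_rot: [-3.134, -0.01, -2.952]
contact_force: [-0.6, -0.5, 4.7]
finger_gap: -0.001
gripper_force: 2.5
```

>>> move_arm:
  increments:
    - [[0, 0, 2], 0]
    - [[0, 0, 2], 0]
    - [[0, 0, 0], 0]

```text
time_s: 35.1
eef_pos: [0.5596, -0.3219, 0.2308]
tcp_rot: [-3.133, -0.009, -2.952]
contact_force: [-1.1, 0.9, 9.4]
finger_gap: -0.001
gripper_force: 5.0
```

>>> move_arm:
  increments:
    - [[0, 0, 2], 0]
    - [[0, 0, 2], 0]
    - [[0, 0, 0], 0]

```text
time_s: 35.4
eef_pos: [0.5598, -0.322, 0.2276]
tcp_rot: [-3.132, -0.008, -2.952]
contact_force: [-1.1, 1.4, 14.5]
finger_gap: 0.002
gripper_force: 7.2
```

>>> move_arm:
  increments:
    - [[0, 0, 2], 0]
    - [[0, 0, 2], 0]
    - [[0, 0, 0], 0]

```text
time_s: 35.7
eef_pos: [0.5598, -0.3221, 0.2243]
tcp_rot: [-3.132, -0.007, -2.952]
contact_force: [-3.4, 2.4, 18.8]
finger_gap: 0.004
gripper_force: 9.6
```

>>> move_arm:
  increments:
    - [[0, 0, 2], 0]
    - [[0, 0, 2], 0]
    - [[0, 0, 0], 0]

```text
time_s: 36.0
eef_pos: [0.5599, -0.3221, 0.221]
tcp_rot: [-3.131, -0.007, -2.952]
contact_force: [-4.5, 3.2, 24.0]
finger_gap: -0.003
gripper_force: 12.0
```

>>> move_arm:
  increments:
    - [[0, 0, 2], 0]
    - [[0, 0, 0], 0]

```text
time_s: 36.2
eef_pos: [0.5599, -0.3222, 0.2194]
tcp_rot: [-3.131, -0.007, -2.952]
contact_force: [-5.1, 5.0, 25.5]
finger_gap: 0.002
gripper_force: 13.2
```

The force rose linearly at about 1.45 N/mm with no seal plateau, so the collar was already on the rim. Backing away.

>>> move_arm:
  increments:
    - [[0, 0, -4], 0]
    - [[0, 0, -4], 0]
    - [[0, 0, -4], 0]
    - [[0, 0, -4], 0]
    - [[0, 0, -15], 0]
    - [[0, 0, -30], 0]
    - [[0, 0, -30], 0]
    - [[40, 0, 0], 0]
    - [[40, 0, 0], 0]
    - [[40, 0, 0], 0]
    - [[40, 0, 0], 0]
    - [[0, 0, 0], 0]

```text
time_s: 37.4
eef_pos: [0.3997, -0.352, 0.309]
tcp_rot: [-3.134, -0.011, -2.955]
contact_force: [0.3, 0.4, 0.1]
finger_gap: -0.002
gripper_force: 0.0
```

>>> move_arm:
  increments:
    - [[0, 0, 0], 0]
    - [[0, 0, 0], 0]
    - [[0, 0, 0], 0]
    - [[0, 0, 0], 0]
    - [[0, 0, 0], 0]
    - [[0, 0, 0], 0]
    - [[0, 0, 0], 0]
    - [[0, 0, 0], 0]
    - [[0, 0, 0], 0]
    - [[0, 0, 0], 0]

```text
time_s: 38.4
eef_pos: [0.4029, -0.3513, 0.3085]
tcp_rot: [-3.134, -0.01, -2.952]
contact_force: [-0.5, -0.6, 0.2]
finger_gap: 0.001
gripper_force: 0.0
```

```bash
python3 seat.py
```

```text
side collar top z 172.4 slopes deg [ 2.  -5.2] 159 2.9 mid [ 560.6 -315.5]
  handle top z [226.1 235.6] [ 560.4 -318.8  234.6] 45
top collar top z 174.0 slopes deg [ 0.8 -0.4] 264 1.01 mid [ 560.1 -321.8]
  handle top z [235.3 237.3] [ 559.9 -321.4  236. ] 115
```

Upright, level and unchanged, so I'm handing in.

```bash
python3 -c "
from station import ctrl
print(ctrl.close_job())"
```

```text
the job is handed in; nothing more can be done
None
```

The stopper was laid in the slanted rest, let go, taken again and pressed home in the dewar's neck, where it stands upright with its collar on the rim as far as force and camera readings show; the job was handed in with no verdict returned.

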